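# Mix the reagent by inversion, then hold the analyser's sprung hatch at the ready

### The arm

A 6-joint arm with a two-finger parallel gripper is mounted at the origin on the work surface. World frame = base frame: x ahead of the robot, y to its left, z up, the work surface at z = 0. Lengths are in m, angles in rad, forces in N, time in s.
With the tool pointing down it reaches from about 0.2 to 0.875 m from the base axis. Payload 3.4 kg.
Tool frame: the origin (TCP) lies between the finger pads, 19 mm behind the fingertips; this is the grasp point; z points along the fingers, y is the line along which they close (so a half turn about z gives the same grasp; the last joint's range is limited). The gripper opens to 94 mm and grips with 3 to 60 N. Pads are 16 mm wide; open, the fingers measure 119 mm over their backs; the gripper's body (75 mm by 177 mm) begins 78 mm behind the grasp point.
Start: joints at [1.148, 0.276, 1.505, -0, 1.361, -0.121], TCP at [0.171, 0.549, 0.224] pointing down, gripper open.
Joint ranges: [-2.89, 2.89], [-0.75, 2.08], [0.22, 2.7], [-1.18, 4.32], [0.11, 2.71], [-2.7, 2.7]. Speed limits (rad/s): [2.57, 2.57, 3.14, 3.14, 3.14, 3.14].

### API

Orientations are given as a unit quaternion [w, x, y, z].
In Python, from plant import r, gripper_to, inverse_kinematics, vision, models, telemetry gives the robot as it stands. Calls block until the motion is done:
- r.move_to(position, orientation): joint-space move of the TCP to a pose.
- r.move_l(position, rot=None, vel=0.15, guard=None): straight line of the TCP; rot=None keeps the orientation; vel is the mean speed in m/s. With guard (N) it stops when the force on the tool has changed by that much, and returns True; else False.
- r.movej(angles): joint-space move.
- gripper_to(opening, f_grip=None): finger opening in m; f_grip is the grip in N (None keeps the last); returns when the fingers have stopped.
- r.hold(seconds).
- inverse_kinematics(position, orientation): joint angles nearest the present ones, or None.
- vision.snapshot(name): name is "side" or "top" or "wrist"; returns the picture (480x640x3 uint8, red, green, blue); there is no depth.
- vision.get_calibration(name): a dict with "fx", "fy", "cx", "cy" (pixels), "position" and "orientation" of the camera in the world. Camera axes: x right, y down, z forward; pixel columns grow to the right and rows downward; lengths in m; the calibration is good to about 2 mm. A picture is of the moment at which its call begins: read the wrist's pose just before it. get_calibration takes no time and is no camera call; for the wrist camera it gives the pose at the moment of the call.
A pose or a line that the arm cannot do raises r.PlanningError and nothing moves.
- r.sign_off(): hands the job in; it is judged then, once.
Trained networks look in the newest picture that a camera, given by its name, has taken for a name from the list of things; names that differ only in an ending like _2 or _b are one class to them, and where a whole thing is asked for, a point or a joint stands for the part that bears it (a point fixed in the world has none). Each returns a list of dicts, best first, with "score" (0 to 1); they miss things now and then, are a little off and sometimes report something else, mostly with a low value. They report only what shows in the picture. A call takes as long as a camera call. They do not tell look-alikes from the thing itself.
- models.boxes_of(thing, camera): "at" ([x, y, z] in m, in world coordinates, good to about 4 mm: the middle of the surface that is visible of it).
- models.regions_of(thing, camera): "pixels" (480x640 bool, what is visible of it).
- models.mark_of(thing, camera): "at" ([x, y, z] in m, in world coordinates, good to about 4 mm: a listed point, or the origin of a listed thing).
Readings, each from a call of its own:
- telemetry.current_t(): time.
- telemetry.current_joints(): joint angles.
- telemetry.current_dq(): joint speeds.
- telemetry.current_joint_efforts(): joint torques, N m.
- telemetry.current_ee_pos(): TCP position.
- telemetry.current_tool_rot(): TCP orientation.
- telemetry.current_wrist_force(): force on the tool from outside, world axes, zero at the start.
- telemetry.current_torque(): the same for the moment, N m.
- telemetry.current_opening(): finger opening in m.
- telemetry.current_finger_force(): force on a finger pad.
Only numpy, scipy, OpenCV 4.12 (cv2) and the standard library are available. Lean on these libraries where they do the work, as an engineer would, in place of code of your own. Each camera call takes 0.05 s, during which the arm holds its last target. There are 200 camera calls.

### The job

Mix the stoppered reagent bottle on the foam block by turning it upside down, then set it back upright on the block and let go of it. Then take the analyser's sprung hatch by its bar, raise it clearly past its balance point without letting it fly up to its stop, bring it back and keep holding it by the bar, still, just below the balance point, so that a colleague can load and it will drop shut once released. Finish while still holding the hatch there; leave the other things on the bench where they are.

Things in the scene. Friction and masses are not known exactly. Their poses are not given: they have to be found in the camera images.
- bottle: White stoppered reagent bottle, the only thing standing on the foam block: rigid and closed, round, 48 mm diameter body, 130 mm tall overall including shoulder and grey cap (straight body up to about 75 mm), 0.13 to 0.25 kg. Origin: centre of its underside; z axis: up through the cap. Starts upright.
- stand: White foam block, 110 x 110 mm and 60 mm high, fixed to the bench. Origin: centre of its underside (bench level), z up; its flat top is 60 mm above the origin. The bottle must finish upright with its centre within 45 mm of the block's centre.
- hatch (a joint): Hatch angle, rad: 0 shut (level), grows as the bar is raised, stop at 1.25. A spring carries most of its weight; balance point 0.75 (43 degrees). Below it the hatch falls shut when let go (about 1.3 N at the bar when shut, fading to 0 at 0.75), above it rises by itself to the stop (under 2 N). Clearly past: 0.82 to 1.0. Just below: 0.53 to 0.71.
- hatch_hinge (a point): Point on the hinge axis of the grey hatch (190 wide, 165 long, 10 mm thick), at its far edge, in line with the bar's middle; fixed, 120 mm above the bench. x axis: level, from the bar side to the hinge, away from the robot; y along the hinge axis; z up.
- bar (a point): Steel bar handle of the hatch: round, 12 mm thick, 120 mm long, parallel to the hinge axis, in the hatch's plane, an arm at each end; 59 mm free gap behind it; hold it at its middle. Origin: bar's middle; y along it. At angle q it is 235 cos q mm nearer than the hinge and 235 sin q mm above it (120 mm above the bench when shut). It can turn between fingers that close across it from above.
- analyser: White benchtop analyser, fixed, left or right of the foam block: 270 wide (y), 235 deep, 112 mm high (hatch top 125 mm). Origin on the bench, 20 mm to the +y side of the point below the shut bar's middle; x axis points from the bar to the machine, whose front is 65 mm from the origin.
- tube_rack: Bystander: white foam rack 120 x 170 mm with capped tubes, 98 mm high, beyond the block. Origin: centre of underside.
- cup: Bystander: clear sample jar, 40 mm diameter, 55 mm high, beside the block. Origin: centre of underside.
- cap: Bystander: blue cap, 34 mm diameter, 14 mm high, lying near the block. Origin: centre of underside.
- tip_box: Bystander: yellow box of pipette tips, 75 x 110 mm, 47 mm high. Origin: centre of underside.
- wash_bottle: Bystander: larger white bottle, 64 mm diameter, 170 mm high, at the right, standing on the bench. Origin: centre of underside.
- jar: Bystander: white jar with red lid, 56 mm diameter, 70 mm high, at the left. Origin: centre of underside.
Mind the look-alikes: they are no part of the job. Leave any purple look-alike of the bottle alone.

How it is judged:
On the way, in this order (a step that is already met when the one before it is completed fails the run):
1. the bottle is turned upside down, held clear of the bench (angle between bottle's own z axis and vertical above 2.4 rad and height (world z) of bottle above 0.15 m and contact force between the fingers and bottle above 0.5 N), for 0.2 s.
2. the bottle stands upright on the block again, released, with the hatch still shut (horizontal distance between bottle and stand below 0.045 m and z of bottle in the frame of stand between 0.054 and 0.066 m and angle between bottle's own z axis and vertical below 0.12 rad and linear speed of bottle below 0.05 m/s and contact force between each of the arm, the fingers and bottle below 0.05 N and value of joint hatch below 0.1 rad), for 0.2 s.
3. the hatch is raised past its balance point by its bar (value of joint hatch above 0.79 rad and contact force between the fingers and hatch above 0.1 N and distance between the grasp point and bar below 0.06 m), for 0.2 s.
At the end, for the whole second after the job is handed in: The fingers hold the hatch by its bar (TCP within 60 mm of its middle), at rest, between 0.52 and 0.72 rad, just below the balance point; the bottle stands released and at rest on the foam block, upright within 0.12 rad, its centre within 45 mm of the block's (value of joint hatch between 0.52 and 0.72 rad and velocity of joint hatch between -0.05 and 0.05 rad/s and contact force between the fingers and hatch above 0.1 N and distance between the grasp point and bar below 0.06 m and horizontal distance between bottle and stand below 0.045 m and z of bottle in the frame of stand between 0.054 and 0.066 m and angle between bottle's own z axis and vertical below 0.12 rad and linear speed of bottle below 0.05 m/s and contact force between each of the arm, the fingers and bottle below 0.05 N); the arm keeps its last pose, push and grip.
It fails at once if the hatch flies up to its stop (beyond 1.2 rad) (value of joint hatch above 1.2 rad).
It fails at once if the bottle falls off to the bench (height (world z) of bottle below 0.04 m).
It fails at once if a bystander is pushed out of place (over 30 mm) (distance of any of tube_rack, cup, cap, tip_box, wash_bottle, jar from where it was at the start of the episode above 0.03 m).
It also fails if it takes over 72 s, if anything falls off the work surface, if the arm or the gripper's body presses on something with over 40 N, if the wrist force passes 120 N, or if a joint passes its speed limit or range.

## Working session

There is one attempt and no reset: what is moved stays moved. The work goes in short steps, each a Python script; the robot and the scene stay as the last script left them, time stands still between calls to the robot, and variables do not carry over. Pictures are saved under pics/ and viewed, at most 10 in all, crops included, and the job is handed in when it is done.

```bash
mkdir -p pics; ls
python3 - <<'E'
from plant import r,vision,models,telemetry
import cv2,numpy as np
for c in ("top","side"):
    im=vision.snapshot(c); cv2.imwrite(f"pics/{c}1.png",im[:,:,::-1])
    for t in ("bottle","stand","hatch_hinge","bar","analyser","tube_rack","cup","cap","tip_box","wash_bottle","jar"):
        print(c,t,[(np.round(d["at"],3).tolist(),round(d["score"],2)) for d in models.mark_of(t,c)][:3])
print(telemetry.current_t(),telemetry.current_tool_rot())
E
```

```text
pics
top bottle [([0.34, -0.223, -0.001], 0.81), ([0.454, -0.103, 0.002], 0.58), ([0.482, -0.207, 0.059], 0.57)]
top stand [([0.475, -0.225, -0.003], 0.98)]
top hatch_hinge [([0.698, 0.172, 0.12], 0.89)]
top bar [([0.465, 0.185, 0.122], 0.95)]
top analyser [([0.464, 0.204, 0.001], 0.93), ([0.539, -0.127, 0.001], 0.65)]
top tube_rack [([0.682, -0.234, 0.001], 0.7)]
top cup [([0.539, -0.13, 0.0], 0.49)]
top cap []
top tip_box [([0.378, 0.016, 0.003], 0.97), ([0.466, 0.202, 0.001], 0.26)]
top wash_bottle [([0.591, -0.464, 0.002], 0.73)]
top jar [([0.474, 0.516, 0.002], 0.94)]
side bottle [([0.452, -0.104, 0.001], 0.77), ([0.482, -0.212, 0.063], 0.7), ([0.48, -0.225, -0.001], 0.7)]
side stand [([0.479, -0.225, 0.004], 0.6), ([0.376, 0.016, 0.002], 0.57)]
side hatch_hinge [([0.698, 0.171, 0.118], 0.85)]
side bar [([0.465, 0.186, 0.123], 0.68)]
side analyser []
side tube_rack [([0.678, -0.234, -0.0], 0.56)]
side cup [([0.535, -0.126, -0.005], 0.69)]
side cap [([0.466, -0.313, 0.0], 0.73)]
side tip_box [([0.378, 0.018, -0.0], 0.8)]
side wash_bottle [([0.601, -0.465, 0.003], 0.82), ([0.698, 0.172, 0.12], 0.37)]
side jar [([0.478, 0.516, 0.0], 0.82)]
1.2 [2.98738611e-05 1.50325984e-01 9.88636483e-01 3.65335882e-05]
```

View pics/top1.png

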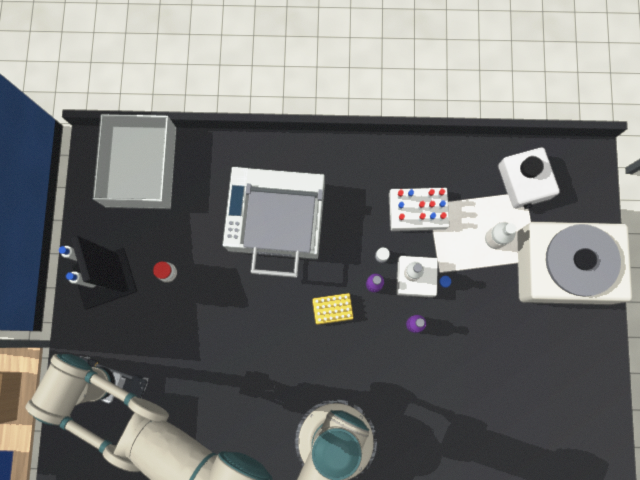

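View pics/side1.png

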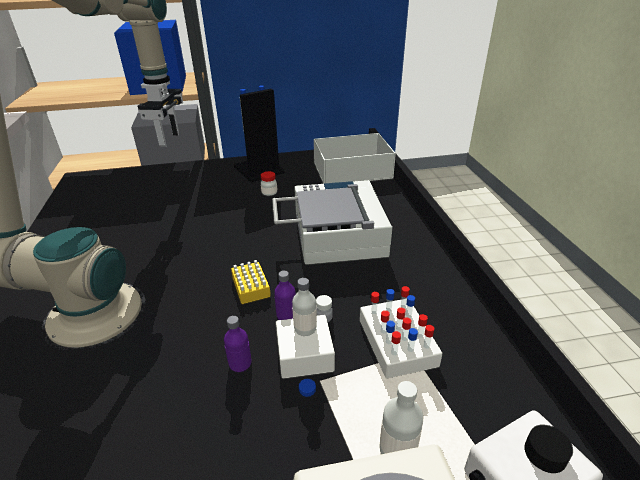

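The white bottle stands on the block at top-view (416,270), and the two purple look-alikes (375,283) and (416,323) match the network's other two hits. The hatch bar is at (275,273). I'll scan for a reachable side grasp that clears the neighbours.

```bash
cat > h.py <<'E'
from plant import r,gripper_to,inverse_kinematics as ik,vision,models,telemetry as T
import numpy as np, cv2
from scipy.spatial.transform import Rotation as R
B=np.array([.482,-.211,.06]); S=np.array([.477,-.225])
def tool(az,pitch,s=1):   # tool z at azimuth az, pitched down; y level
    z=np.array([np.cos(az)*np.cos(pitch),np.sin(az)*np.cos(pitch),-np.sin(pitch)])
    y=s*np.array([-np.sin(az),np.cos(az),0.]); return np.column_stack([np.cross(y,z),y,z])
def q(M):
    a=R.from_matrix(M).as_quat(); return [a[3],a[0],a[1],a[2]]
def st(): print("t",round(T.current_t(),2),"p",np.round(T.current_ee_pos(),3),"open",round(T.current_opening(),4),"ff",np.round(T.current_finger_force(),1),"wf",np.round(T.current_wrist_force(),2))
E
python3 - <<'E'
from h import *
for az in (-60,-24,0,40,55,65,75,90):
  for p in (0,15,30,40):
    for s in (1,-1):
      M=tool(np.radians(az),np.radians(p),s); z=M[:,2]; g=B+[0,0,.053]
      J=[ik(x,q(M)) for x in (g,g-.13*z,g+[0,0,.2])]
      if all(j is not None for j in J): print(az,p,s,*[np.round(j,2).tolist() for j in J])
E
```

```text
-24 40 -1 [-0.7, 0.17, 2.53, 2.64, 0.46, -1.3] [-0.91, -0.27, 2.51, 1.33, 0.38, -0.07] [-0.7, -0.23, 2.14, 0.53, 0.43, 0.9]
0 30 -1 [-1.19, 0.37, 2.56, 1.83, 0.98, -1.34] [-1.68, 0.1, 2.56, 1.22, 1.16, -1.03] [-1.19, -0.13, 2.22, 1.25, 1.01, -0.32]
0 40 -1 [-1.06, 0.22, 2.43, 1.61, 0.73, -0.91] [-1.44, -0.08, 2.39, 1.08, 1.04, -0.56] [-1.06, -0.14, 2.08, 0.96, 0.95, 0.02]
40 0 1 [-1.3, 0.88, 2.12, 1.15, 1.63, 1.7] [-1.52, 0.89, 2.0, 0.94, 1.73, 1.78] [-1.3, 0.49, 2.05, 1.21, 1.81, 2.14]
40 0 -1 [-1.3, 0.88, 2.12, 1.15, 1.63, -1.44] [-1.52, 0.89, 2.0, 0.94, 1.73, -1.36] [-1.3, 0.49, 2.05, 1.21, 1.81, -1.01]
40 15 1 [-1.28, 0.68, 2.11, 1.11, 1.46, 1.89] [-1.49, 0.64, 1.99, 0.91, 1.62, 1.98] [-1.28, 0.33, 1.96, 1.11, 1.69, 2.34]
40 15 -1 [-1.28, 0.68, 2.11, 1.11, 1.46, -1.25] [-1.49, 0.64, 1.99, 0.91, 1.62, -1.16] [-1.28, 0.33, 1.96, 1.11, 1.69, -0.8]
40 30 1 [-1.2, 0.5, 2.08, 1.02, 1.29, 2.12] [-1.41, 0.43, 1.95, 0.84, 1.52, 2.21] [-1.2, 0.21, 1.85, 0.96, 1.58, 2.55]
40 30 -1 [-1.2, 0.5, 2.08, 1.02, 1.29, -1.02] [-1.41, 0.43, 1.95, 0.84, 1.52, -0.94] [-1.2, 0.21, 1.85, 0.96, 1.58, -0.5
[... 3440 characters left out ...]
0.64, 1.98, 2.04] [-1.05, 0.94, 1.15, 0.64, 2.21, 2.14] [-0.96, 0.65, 1.34, 0.78, 2.24, 2.3]
90 15 -1 [-0.96, 0.87, 1.47, 0.64, 1.98, -1.1] [-1.05, 0.94, 1.15, 0.64, 2.21, -1.0] [-0.96, 0.65, 1.34, 0.78, 2.24, -0.84]
90 30 1 [-0.93, 0.73, 1.5, 0.56, 1.81, 2.08] [-1.02, 0.77, 1.21, 0.55, 2.07, 2.15] [-0.93, 0.55, 1.31, 0.65, 2.13, 2.31]
90 30 -1 [-0.93, 0.73, 1.5, 0.56, 1.81, -1.07] [-1.02, 0.77, 1.21, 0.55, 2.07, -0.99] [-0.93, 0.55, 1.31, 0.65, 2.13, -0.83]
90 40 1 [-0.9, 0.64, 1.54, 0.5, 1.7, 2.11] [-0.98, 0.66, 1.25, 0.48, 1.96, 2.17] [-0.9, 0.47, 1.3, 0.56, 2.04, 2.32]
90 40 -1 [-0.9, 0.64, 1.54, 0.5, 1.7, -1.03] [-0.98, 0.66, 1.25, 0.48, 1.96, -0.97] [-0.9, 0.47, 1.3, 0.56, 2.04, -0.82]
```

Run:
```python
from h import *
M=tool(np.radians(70),np.radians(8),-1); z=M[:,2]; g=B+[0,0,.054]; pre=g-.15*z
gripper_to(.08,5)
p=T.current_ee_pos(); r.move_l([p[0],p[1],.40],vel=.3); st()
hi=[pre[0],pre[1],.38]
r.move_to(hi,q(M)); st()
r.move_l(pre,vel=.25); st()
r.move_l(g-.05*z,vel=.15); st()
im=vision.snapshot("side"); cv2.imwrite("pics/s2.png",im[:,:,::-1])
w=vision.snapshot("wrist"); cv2.imwrite("pics/w2.png",w[:,:,::-1])
cv2.imwrite("pics/c2.png",np.hstack([cv2.resize(im,(400,300)),cv2.resize(w,(400,300))])[:,:,::-1])
```

```text
t 2.38 p [0.171 0.549 0.399] open 0.0799 ff 0.0 wf [ 0.11 -0.57 -0.36]
t 5.66 p [ 0.432 -0.35   0.38 ] open 0.0803 ff 0.0 wf [ 0.27 -1.27  0.1 ]
t 6.79 p [ 0.431 -0.351  0.136] open 0.08 ff 0.0 wf [ 0.88 -0.33 -0.29]
t 7.61 p [ 0.465 -0.258  0.121] open 0.0799 ff 0.0 wf [0.02 0.24 0.35]
```

View pics/c2.png

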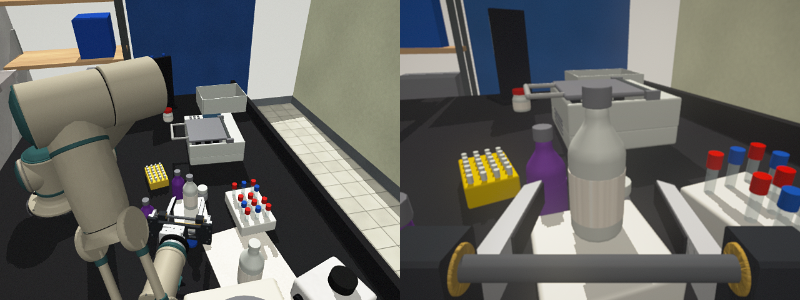

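The bottle sits centred between the fingers (wrist view, about 597 px between 540 and 655), with the neighbours clear. Next: grip, lift, invert.

Run:
```python
from h import *
M=tool(np.radians(70),np.radians(8),-1); z=M[:,2]; g=B+[0,0,.054]
r.move_l(g,vel=.1); gripper_to(.03,30); st()
r.move_l(g+[0,0,.20],vel=.15); st()
j=np.array(T.current_joints()); print(np.round(j,2))
k=j.copy(); k[5]+=np.pi-.03; r.movej(k); r.hold(.4); st()
im=vision.snapshot("side"); w=vision.snapshot("wrist")
cv2.imwrite("pics/c3.png",np.hstack([cv2.resize(im,(400,300)),cv2.resize(w,(400,300))])[:,:,::-1])
```

```text
t 8.97 p [ 0.482 -0.211  0.114] open 0.0473 ff 29.9 wf [-0.6  -0.39  1.15]
t 10.45 p [ 0.482 -0.211  0.313] open 0.0473 ff 29.9 wf [ 0.21  0.43 -3.34]
[-1.11  0.59  1.6   0.95  2.06 -0.84]
t 13.47 p [ 0.482 -0.211  0.313] open 0.0471 ff 29.9 wf [ 0.37 -0.02 -2.36]
```

View pics/c3.png

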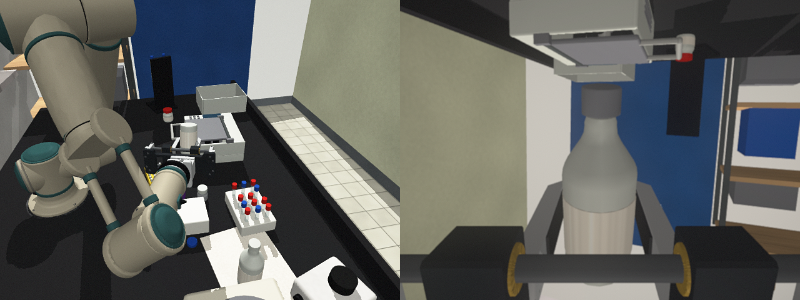

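The bottle is inverted and unslipped in the grip (wrist view, cap at (601,97), body vertical). Next I turn it back and place it.

Run:
```python
from h import *
M=tool(np.radians(70),np.radians(8),-1); z=M[:,2]; g=B+[0,0,.054]
j=np.array(T.current_joints()); j[5]-=np.pi-.03; r.movej(j)
r.move_l(g+[0,-.006,.02],rot=q(M),vel=.15); st()
print(r.move_l(g+[0,-.006,-.006],vel=.03,guard=2.5)); st()
w=vision.snapshot("wrist")
gripper_to(.08,5); r.hold(.3); st()
p=np.array(T.current_ee_pos()); r.move_l(p-.15*z,vel=.15); st()
im=vision.snapshot("side")
for c in ("side","top"):
    vision.snapshot(c); print([(np.round(d["at"],3).tolist(),round(d["score"],2)) for d in models.mark_of("bottle",c)][:4])
cv2.imwrite("pics/c4.png",np.hstack([im[150:450,150:550],cv2.resize(w,(400,300))])[:,:,::-1])
```

```text
t 17.55 p [ 0.482 -0.217  0.135] open 0.0472 ff 29.9 wf [-0.48  0.66 -1.43]
True
t 18.21 p [ 0.482 -0.217  0.114] open 0.0472 ff 29.9 wf [-0.05 -1.26  2.16]
t 19.25 p [ 0.482 -0.217  0.113] open 0.08 ff 0.0 wf [-0.66 -0.1  -0.23]
t 20.4 p [ 0.431 -0.356  0.134] open 0.0799 ff 0.0 wf [-0.56  0.8   0.73]
[([0.483, -0.217, 0.062], 0.83), ([0.336, -0.225, -0.003], 0.64), ([0.455, -0.106, -0.001], 0.61)]
[([0.453, -0.104, 0.002], 0.78), ([0.483, -0.213, 0.062], 0.59), ([0.342, -0.222, 0.001], 0.55), ([0.47, 0.512, 0.001], 0.46)]
```

View pics/c4.png

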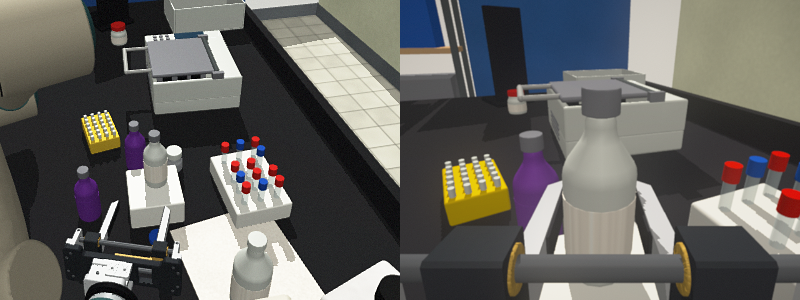

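The bottle stands upright and released, mid-block (side crop at (155,160)). Next, the hatch: move above the bar and refine its position there.

Run:
```python
from h import *
p=T.current_ee_pos(); r.move_l([p[0],p[1],.38],vel=.3)
Hh=np.array([.698,.1715]); Bb=np.array([.465,.1855]); yaw=np.arctan2(*(Hh-Bb)[::-1])
best=[]
for s in (1,-1):
    y=s*np.array([np.cos(yaw),np.sin(yaw),0]); z=np.array([0,0,-1.]); M=np.column_stack([np.cross(y,z),y,z])
    a=ik([*Bb,.36],q(M)); print(s,a)
    if a is not None: best.append((abs(a[5]),M))
M=min(best,key=lambda b:b[0])[1]
r.move_to([*Bb,.36],q(M)); gripper_to(.05,5); st()
bs=[];hs=[]
for c in ("top","side","wrist"):
    im=vision.snapshot(c)
    for t,l in (("bar",bs),("hatch_hinge",hs)):
        m=models.mark_of(t,c)
        print(c,t,[(np.round(d["at"],4).tolist(),round(d["score"],2)) for d in m][:2])
cv2.imwrite("pics/w5.png",im[:,:,::-1]); np.save("M.npy",M); st()
```

```text
1 [ 2.40507223e-01  1.13814971e-01  1.38719756e+00 -4.44089210e-16
  1.64058012e+00  3.00520907e-01]
-1 None
t 24.23 p [0.465 0.185 0.36 ] open 0.0498 ff 0.0 wf [ 0.26 -0.54  0.2 ]
top bar []
top hatch_hinge [([0.6947, 0.1705, 0.1188], 0.58), ([0.4629, -0.3138, -0.0036], 0.36)]
side bar [([0.4689, 0.1838, 0.1209], 0.92)]
side hatch_hinge [([0.6976, 0.1719, 0.1199], 0.87)]
wrist bar [([0.4693, 0.184, 0.1249], 0.91)]
wrist hatch_hinge [([0.6995, 0.1673, 0.1198], 0.94)]
t 24.68 p [0.465 0.186 0.36 ] open 0.0502 ff 0.0 wf [-1.29  0.02 -1.21]
```

View pics/w5.png

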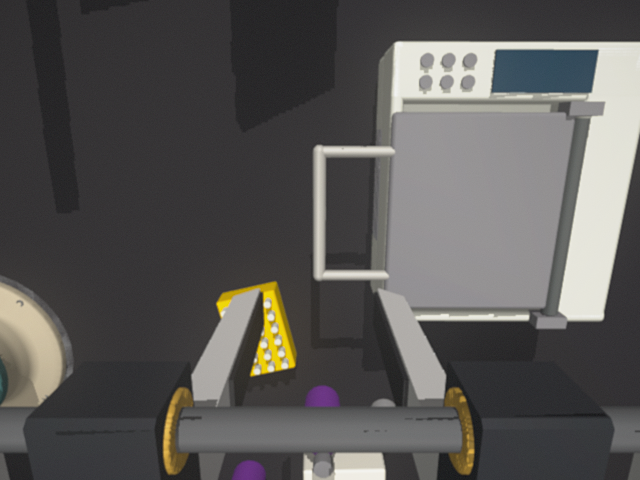

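The bar shows at (319,147)–(319,278), upright in the picture and so square to the closing line. Next: descend and take hold.

```bash
cat >> h.py <<'E'
Hh=np.array([.6995,.171]); u=np.array([.232,-.0138]); u/=np.linalg.norm(u)
def bar(a,L=.235): return np.array([*(Hh-u*L*np.cos(a)),.12+L*np.sin(a)])
E
python3 - <<'E'
from h import *
b=bar(0)
r.move_l(b+[0,0,.06],vel=.25); r.hold(.2); st()
print(r.move_l(b+[0,0,.0],vel=.08,guard=8)); st()
gripper_to(.0,6); r.hold(.2); st()
f=np.array(T.current_wrist_force())[:2]@u; print("along",f)
w=vision.snapshot("wrist"); im=vision.snapshot("side")
cv2.imwrite("pics/c6.png",np.hstack([im[100:400,200:600],cv2.resize(w,(400,300))])[:,:,::-1])
E
```

```text
t 25.74 p [0.466 0.185 0.181] open 0.0501 ff 0.0 wf [-0.09  0.29 -0.13]
False
t 26.64 p [0.465 0.185 0.12 ] open 0.0499 ff 0.0 wf [0.42 0.05 0.2 ]
t 27.52 p [0.466 0.185 0.12 ] open 0.0116 ff 6.0 wf [ 2.49 -0.67 -0.2 ]
along 2.5274925316470704
```

View pics/c6.png

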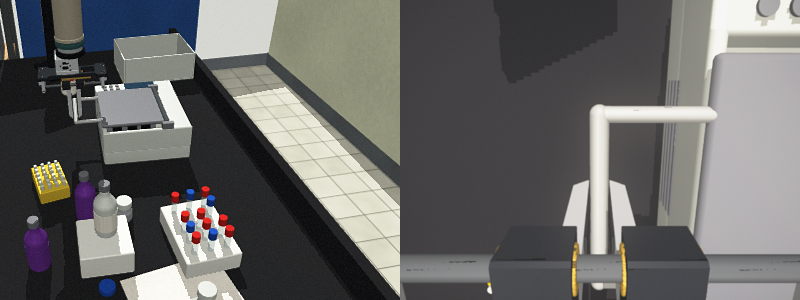

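The fingers are closed on the bar near its middle (opening 11.6 mm). Next: raise along the arc past balance, then bring it back.

Run:
```python
from h import *
import h
h.Hh=h.Hh+u*.001
gripper_to(0,20); st()
for a in np.arange(.1,.91,.1):
    r.move_l(bar(a),vel=.1)
    f=np.array(T.current_wrist_force()); print(round(a,2),np.round(f,1),round(T.current_opening(),4))
    if np.linalg.norm(f)>25: break
r.hold(.5); st()
for c in ("top","side","wrist"):
    im=vision.snapshot(c); m=models.mark_of("bar",c)
    for d in m[:1]: print(c,np.round(d["at"],4),d["score"],"q",np.arctan2(d["at"][2]-.12,(h.Hh-d["at"][:2])@u))
    if c=="side": s=im
cv2.imwrite("pics/c7.png",np.hstack([s[100:400,200:600],cv2.resize(im,(400,300))])[:,:,::-1]); st()
```

```text
t 27.83 p [0.466 0.185 0.12 ] open 0.0116 ff 20.0 wf [ 4.62 -0.72 -0.11]
0.1 [ 2.3 -0.3 -2.3] 0.0111
0.2 [ 1.6 -0.9 -0.7] 0.0112
0.3 [-0.3 -0.9 -1.4] 0.0112
0.4 [-1.8 -1.1 -0.1] 0.0114
0.5 [-4.7 -1.7  0.5] 0.0115
0.6 [-7.  -1.1  3.6] 0.0111
0.7 [-7.4 -1.8  5.9] 0.0112
0.8 [-7.7 -2.1  8.4] 0.0113
0.9 [-6.3 -1.4  8.3] 0.0113
t 31.78 p [0.554 0.179 0.306] open 0.0114 ff 20.0 wf [-6.26 -2.02  8.1 ]
top [ 4.620e-01 -3.135e-01  1.000e-04] 0.28 q -0.5202004123859937
side [0.5561 0.1787 0.3045] 0.67 q 0.9060349821151775
wrist [0.556  0.1788 0.3065] 0.93 q 0.910908817684428
t 32.08 p [0.554 0.179 0.306] open 0.0114 ff 20.0 wf [-6.49 -2.46  8.41]
```

View pics/c7.png

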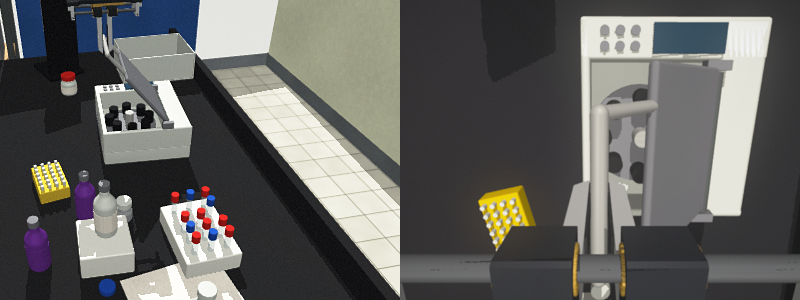

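The hatch is held open past balance (q ≈ 0.9), the bar is still between the fingers, and the bottle is upright on the block. Next I lower it to 0.62.

Run:
```python
from h import *
import h
h.Hh=h.Hh+u*.001
for a in (.8,.7,.62): r.move_l(bar(a),vel=.08)
r.hold(.8); st()
for c in ("side","wrist"):
    im=vision.snapshot(c); m=models.mark_of("bar",c)
    for d in m[:1]: print(c,np.round(d["at"],4),d["score"],"q",np.arctan2(d["at"][2]-.12,(h.Hh-d["at"][:2])@u))
    if c=="side":
        s=im; print([np.round(d["at"],3).tolist() for d in models.mark_of("bottle",c)])
cv2.imwrite("pics/c8.png",np.hstack([s[100:400,200:600],cv2.resize(im,(400,300))])[:,:,::-1]); st(); print(T.current_dq())
```

```text
t 34.15 p [0.509 0.182 0.257] open 0.0113 ff 20.0 wf [-6.55 -1.54  5.38]
side [0.5096 0.1836 0.2583] 0.6 q 0.6259295159244644
[[0.482, -0.219, 0.064], [0.339, -0.224, -0.001], [0.456, -0.107, 0.0]]
wrist [0.512  0.184  0.2599] 0.62 q 0.6373561685266496
t 34.4 p [0.509 0.182 0.257] open 0.0112 ff 20.0 wf [-7.53 -0.89  4.6 ]
[-1.70987418e-04  2.27870422e-04 -1.72388401e-04 -2.20304029e-05
 -3.63674694e-04 -6.66760475e-04]
```

View pics/c8.png

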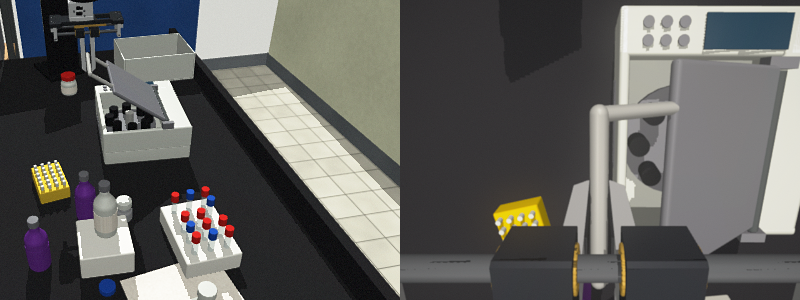

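The hatch is held still at about 0.63 rad, with the bar between the fingers, the bottle upright on the block, and the bystanders in place. Handing in.

```bash
python3 -c "
from h import *
print(r.sign_off())"
```

```text
the job is handed in; nothing more can be done
None
```

I handed the job in at about 34 s: the bottle was turned upside down and set back upright on the block, and the hatch was raised to about 0.9 rad and is now held still by its bar at about 0.63 rad; no verdict was returned.

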